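Make up an order to three power adapters

TASK

This order is for exactly three black power adapters: count what already lies in the grey order tray and make it up to three from the plywood board, setting each one down (not dropping it) so that it lies flat on the tray floor, right way up. Leave the spare adapter lying on the board, and leave the white gift box and everything else where they are.

Things in the scene. Friction and masses are not known exactly. Their poses are not given: they have to be found in the camera images.
- order_tray: shallow light grey plastic tray, fixed, left or right of the board: inside 280 x 220 mm (x, y), walls 4 mm; floor at z = 0.016 in its frame, rim 24 mm above the floor. Origin on the table under its centre, z up. At the start two things lie in its +y half: two adapters, or one and the gift box. Its -y half is clear: two adapters fit, long side along x, at x = -0.068 and 0.068, y = -0.054.
- stock_board: flat plywood board 300 x 200 mm (its x, y), 16 mm thick with its rubber feet, fixed to the table, no rim. Origin on the table under its centre, z up; its top is at z = 0.016 in this frame. The stock lies on it.
- adapter_1: black power adapter, a rectangular brick 56 x 116 x 34 mm (x, y, z), about 0.2 to 0.4 kg, rigid, no cable; origin at the centre of its underside, y along its length, z up. All four adapters are alike; this one is in the tray at the start.
- adapter_2: black power adapter, a rectangular brick 56 x 116 x 34 mm (x, y, z), about 0.2 to 0.4 kg, rigid, no cable; origin at the centre of its underside, y along its length, z up. All four adapters are alike; this one is in the tray or on the board at the start.
- adapter_3: black power adapter, a rectangular brick 56 x 116 x 34 mm (x, y, z), about 0.2 to 0.4 kg, rigid, no cable; origin at the centre of its underside, y along its length, z up. All four adapters are alike; this one is on the board at the start.
- adapter_4: black power adapter, a rectangular brick 56 x 116 x 34 mm (x, y, z), about 0.2 to 0.4 kg, rigid, no cable; origin at the centre of its underside, y along its length, z up. All four adapters are alike; this one is on the board at the start.
- gift_box: white closed gift box 81 x 120 x 42 mm (x, y, z); origin at the centre of its underside. It lies in the tray or on the board at the start; not to be moved.
- coasters: bystander: stack of green felt coasters, 97 x 97 x 21 mm, loose on the table in front of the work, to the left; origin at the centre of its underside.
- tape_ring: bystander: roll of tape lying flat, 96 mm across, 45 mm high, loose on the table at the far left of the work; origin at the centre of its underside.
Mind the look-alikes: they are no part of the job. What is shaped like the adapter_2 but turquoise is not meant.

How it is judged (in metres and radians):
At the end, for the whole second after the job is handed in: Exactly three of the four adapters lie in the order tray, flat on its floor (underside within 8 mm of the floor, tilt under 0.12 rad), right way up, centres at least 20 mm inside the inner walls; the fourth lies flat on the stock board with its centre over the board; all at rest (under 0.02 m/s) ((((x of adapter_1 in the frame of stock_board between -0.15 and 0.15 m and y of adapter_1 in the frame of stock_board between -0.1 and 0.1 m and z of adapter_1 in the frame of stock_board between 0.012 and 0.024 m and angle between adapter_1's own z axis and vertical below 0.12 rad and linear speed of adapter_1 below 0.02 m/s) and (x of adapter_2 in the frame of order_tray between -0.12 and 0.12 m and y of adapter_2 in the frame of order_tray between -0.09 and 0.09 m and z of adapter_2 in the frame of order_tray between 0.012 and 0.024 m and angle between adapter_2's own z axis and vertical below 0.12 rad and linear speed of adapter_2 below 0.02 m/s) and (x of adapter_3 in the frame of order_tray between -0.12 and 0.12 m and y of adapter_3 in the frame of order_tray between -0.09 and 0.09 m and z of adapter_3 in the frame of order_tray between 0.012 and 0.024 m and angle between adapter_3's own z axis and vertical below 0.12 rad and linear speed of adapter_3 below 0.02 m/s) and (x of adapter_4 in the frame of order_tray between -0.12 and 0.12 m and y of adapter_4 in the frame of order_tray between -0.09 and 0.09 m and z of adapter_4 in the frame of order_tray between 0.012 and 0.024 m and angle between adapter_4's own z axis and vertical below 0.12 rad and linear speed of adapter_4 below 0.02 m/s)) or ((x of adapter_1 in the frame of order_tray between -0.12 and 0.12 m and y of adapter_1 in the frame of order_tray between -0.09 and 0.09 m and z of adapter_1 in the frame of order_tray between 0.012 and 0.024 m and angle between adapter_1's own z axis and vertical below 0.12 rad and linear speed of adapter_1 below 0.02 m/s) and (x of adapter_2 in the frame of stock_board between -0.15 and 0.15 m and y of adapter_2 in the frame of stock_board between -0.1 and 0.1 m and z of adapter_2 in the frame of stock_board between 0.012 and 0.024 m and angle between adapter_2's own z axis and vertical below 0.12 rad and linear speed of adapter_2 below 0.02 m/s) and (x of adapter_3 in the frame of order_tray between -0.12 and 0.12 m and y of adapter_3 in the frame of order_tray between -0.09 and 0.09 m and z of adapter_3 in the frame of order_tray between 0.012 and 0.024 m and angle between adapter_3's own z axis and vertical below 0.12 rad and linear speed of adapter_3 below 0.02 m/s) and (x of adapter_4 in the frame of order_tray between -0.12 and 0.12 m and y of adapter_4 in the frame of order_tray between -0.09 and 0.09 m and z of adapter_4 in the frame of order_tray between 0.012 and 0.024 m and angle between adapter_4's own z axis and vertical below 0.12 rad and linear speed of adapter_4 below 0.02 m/s)) or ((x of adapter_1 in the frame of order_tray between -0.12 and 0.12 m and y of adapter_1 in the frame of order_tray between -0.09 and 0.09 m and z of adapter_1 in the frame of order_tray between 0.012 and 0.024 m and angle between adapter_1's own z axis and vertical below 0.12 rad and linear speed of adapter_1 below 0.02 m/s) and (x of adapter_2 in the frame of order_tray between -0.12 and 0.12 m and y of adapter_2 in the frame of order_tray between -0.09 and 0.09 m and z of adapter_2 in the frame of order_tray between 0.012 and 0.024 m and angle between adapter_2's own z axis and vertical below 0.12 rad and linear speed of adapter_2 below 0.02 m/s) and (x of adapter_3 in the frame of stock_board between -0.15 and 0.15 m and y of adapter_3 in the frame of stock_board between -0.1 and 0.1 m and z of adapter_3 in the frame of stock_board between 0.012 and 0.024 m and angle between adapter_3's own z axis and vertical below 0.12 rad and linear speed of adapter_3 below 0.02 m/s) and (x of adapter_4 in the frame of order_tray between -0.12 and 0.12 m and y of adapter_4 in the frame of order_tray between -0.09 and 0.09 m and z of adapter_4 in the frame of order_tray between 0.012 and 0.024 m and angle between adapter_4's own z axis and vertical below 0.12 rad and linear speed of adapter_4 below 0.02 m/s)) or ((x of adapter_1 in the frame of order_tray between -0.12 and 0.12 m and y of adapter_1 in the frame of order_tray between -0.09 and 0.09 m and z of adapter_1 in the frame of order_tray between 0.012 and 0.024 m and angle between adapter_1's own z axis and vertical below 0.12 rad and linear speed of adapter_1 below 0.02 m/s) and (x of adapter_2 in the frame of order_tray between -0.12 and 0.12 m and y of adapter_2 in the frame of order_tray between -0.09 and 0.09 m and z of adapter_2 in the frame of order_tray between 0.012 and 0.024 m and angle between adapter_2's own z axis and vertical below 0.12 rad and linear speed of adapter_2 below 0.02 m/s) and (x of adapter_3 in the frame of order_tray between -0.12 and 0.12 m and y of adapter_3 in the frame of order_tray between -0.09 and 0.09 m and z of adapter_3 in the frame of order_tray between 0.012 and 0.024 m and angle between adapter_3's own z axis and vertical below 0.12 rad and linear speed of adapter_3 below 0.02 m/s) and (x of adapter_4 in the frame of stock_board between -0.15 and 0.15 m and y of adapter_4 in the frame of stock_board between -0.1 and 0.1 m and z of adapter_4 in the frame of stock_board between 0.012 and 0.024 m and angle between adapter_4's own z axis and vertical below 0.12 rad and linear speed of adapter_4 below 0.02 m/s)))); the robot touches nothing.
It fails at once if an adapter is dropped from more than about 25 mm or knocked flying (moves faster than 0.7 m/s while the robot does not touch it) ((linear speed of adapter_1 above 0.7 m/s and contact force between each of the arm, the fingers and adapter_1 below 0.1 N) or (linear speed of adapter_2 above 0.7 m/s and contact force between each of the arm, the fingers and adapter_2 below 0.1 N) or (linear speed of adapter_3 above 0.7 m/s and contact force between each of the arm, the fingers and adapter_3 below 0.1 N) or (linear speed of adapter_4 above 0.7 m/s and contact force between each of the arm, the fingers and adapter_4 below 0.1 N)).
It fails at once if the gift box, the coasters or the tape roll is moved more than 30 mm (distance of any of gift_box, coasters, tape_ring from where it was at the start of the episode above 0.03 m).
It also fails if it takes over 56 s, if anything falls off the work surface, if the arm or the gripper's body presses on something with over 40 N, if the wrist force passes 120 N, or if a joint passes its speed limit or range.

ROBOT

A 7-joint arm with a two-finger parallel gripper is mounted at the origin on a cart in front of the work surface, level with it; the furniture and walls round the work are solid. World frame = base frame: x ahead of the robot, y to its left, z up, the work surface at z = 0. Lengths are in m, angles in degrees, forces in N, time in s.
With the tool pointing down it reaches from about 0.425 to 0.825 m from the base axis. Payload 3.6 kg.
Tool frame: the origin (TCP) lies at the very end of the fingers, on their centre line; the grasp point (between the pads) lies 19 mm behind it; x points along the fingers, z is the direction in which the jaws open and shut, and the axes are right-handed (so a half turn about x gives the same grasp; the last joint's range is limited). The gripper opens to 85 mm and grips with 20 to 120 N. Pads are 22 mm wide; open, the fingers measure 114 mm over their backs; the gripper's body (76 mm by 85 mm) begins 54 mm behind the grasp point. The pads swing forward as they close: fully open they stand 13 mm farther back than shut.
Start: joints at [-72.622, 35.231, -0.722, 81.555, 0.464, 63.22, -2.315], TCP at [0.21, 0.615, 0.231] pointing down, gripper open.
Joint ranges: [-178.69, 178.69], [-17.37, 117.87], [-77.05, 75.6], [15.02, 138.74], [-78.02, 258.01], [0.78, 113.62], [-162.83, 162.83]. Speed limits (degrees/s): [159.86, 159.86, 180, 180, 180, 180, 180].

INTERFACE

Orientations are given as [roll, pitch, yaw] about the fixed x, y, z axes, in that order (R = Rz(yaw) Ry(pitch) Rx(roll)).
In Python, from workcell import sense, grab_frame, finish_job gives the robot as it stands.
- The arm moves only by the tool servo_tool, never from a script. Its argument "motion" is one flat list of numbers, 4 for each row, row after row: the shift along the tool's x, y, z scaled (see below), then the turn about the tool's x scaled (see below). A call has 1 to 8 rows; each row shifts and turns the pose as measured when the row begins, along the tool's axes as they then stand; what a row does not reach is not made up. The controller multiplies each number of a shift by 100 mm and each number of a turn by 360 degrees. A row lasts 1/10 s, in which the tool goes at most 50 mm and 8.59 degrees, less where a joint would pass 70% of its speed; a pose out of reach is approached as far as the arm can. A call with a number of a shift or a turn outside -1 to 1 is refused whole. A call with a gripper value outside its range is refused whole. "jaw" is the opening, from 0 (shut) to 1 (fully open), set as the call begins (left out, the last holds). The fingers move at their own pace and stop on an object; "squeeze" is the grip in N (left out, the last holds). Time passes only in rows, so rows that do not move let the fingers close. It gives the time, the measured TCP pose, the force and the opening at its end, in the units of the state.
- sense(): the state, without advancing time (a new reading comes with each control period).
- grab_frame(name): name is "scene" or "top" or "wrist"; returns a dict with "frame" (400x640x3 uint8, red, green, blue), "camera_matrix" (3x3 intrinsics, pixels), "world_to_cam" (4x4, takes a point from world to camera coordinates). Camera axes: x right, y down, z forward; pixel columns grow to the right and rows downward; lengths in m; the calibration is good to about 2 mm. A picture is of the moment at which its call begins. There is no depth.
- finish_job(): hands the job in, once; it reports no verdict.
The state is a dict: "time": time; "qpos": joint angles; "qd": joint speeds; "tau": joint torques, N m; "eef_pos": TCP position; "tool_rot": TCP orientation; "ft_force": force on the tool from outside, world axes, zero at the start; "ft_torque": the same for the moment, N m; "opening": finger opening in m.
Only numpy, scipy, OpenCV 4.12 (cv2) and the standard library are available. Lean on these libraries where they do the work, as an engineer would, in place of code of your own. Each camera call takes 0.05 s, during which the arm holds its last target.

## Working session

There is one attempt and no reset: what is moved stays moved. The work goes in short steps, Python scripts to look and compute and a tool call to move; the robot and the scene stay as the last step left them, time stands still between calls to the robot, and variables do not carry over. Pictures are saved under pics/ and viewed, and the job is handed in when it is done.

Besides the shell and the picture viewer there is one more tool, called after "Request:" as name(argument=value, ...) on one line, values as JSON. servo_tool: Moves the arm, as the interface text tells. Its arguments: {"type":"object","properties":{"motion":{"type":"array","items":{"type":"number"}},"jaw":{"type":"number"},"squeeze":{"type":"number"}},"required":["motion"]}

```bash
mkdir -p pics; ls; cat > h.py <<'E'
import numpy as np, cv2
from workcell import sense, grab_frame, finish_job
def snap(name,fn):
    d=grab_frame(name); cv2.imwrite('pics/'+fn,d['frame'][:,:,::-1]); np.savez('pics/'+fn[:-4]+'.npz',K=d['camera_matrix'],T=d['world_to_cam'],f=d['frame']); return d
def ray(fn,u,v,z):
    d=np.load('pics/'+fn+'.npz');K,T=d['K'],d['T'];R,t=T[:3,:3],T[:3,3]
    c=-R.T@t; r=R.T@np.linalg.solve(K,[u,v,1.]); return c+r*(z-c[2])/r[2]
def proj(fn,p):
    d=np.load('pics/'+fn+'.npz');K,T=d['K'],d['T'];q=K@(T[:3,:3]@np.array(p)+T[:3,3]);return q[:2]/q[2]
E
python3 - <<'E'
from h import *
print(sense())
snap('scene','s0.png');snap('top','t0.png');snap('wrist','w0.png')
E
```

```text
pics
{'time': 0.0, 'qpos': array([-72.62267822,  35.29227833,  -0.7243031 ,  81.64227838,
         0.46487644,  63.21862869,  -2.31330399]), 'qd': array([-0.03044468,  0.03366907, -0.02209487,  0.13496087, -0.01037368,
       -0.15208937, -0.08349686]), 'tau': array([ 1.20002128e-04, -4.69229400e+01,  2.58921068e-01, -1.71038622e+01,
        9.86026746e-03,  9.63192695e-03, -1.37335383e-05]), 'eef_pos': array([0.21023217, 0.6142485 , 0.23009824]), 'tool_rot': array([-179.21107547,   89.84969658, -108.09993931]), 'ft_force': array([-0.05796239, -0.89130493,  0.6405039 ]), 'ft_torque': array([ 0.04855763, -0.00734838,  0.04243925]), 'opening': 0.08525383189107587}
```

View pics/s0.png

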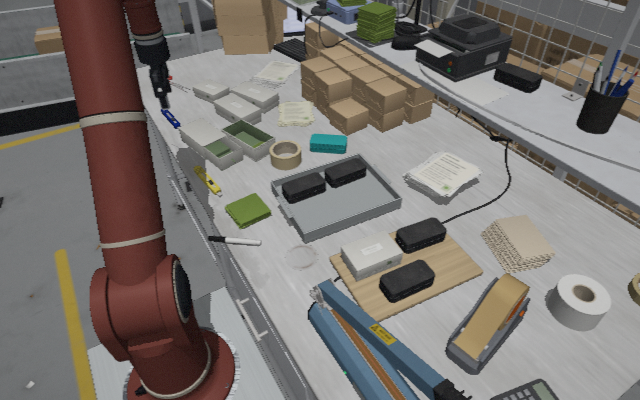

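View pics/t0.png

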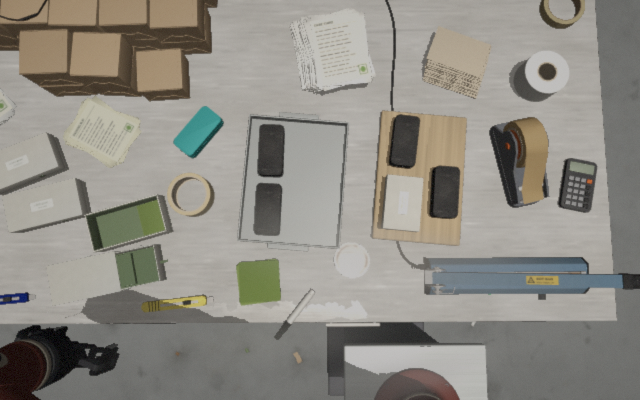

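View pics/w0.png

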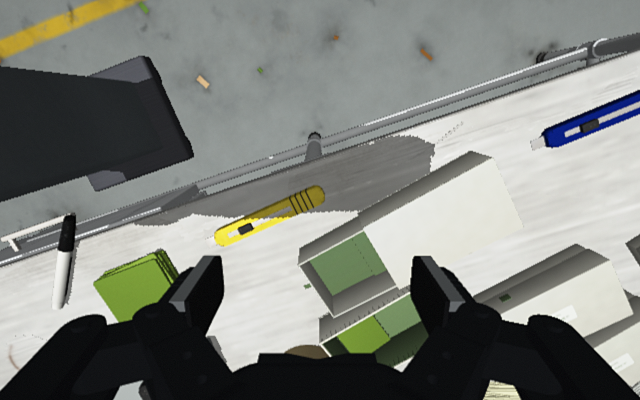

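The tray (240–347, 115–247 in the top view) already holds two adapters on its left, and its right half is clear. The board holds two adapters, at (404,140) and (445,192), plus the gift box at (403,203). So I need to move one, and the upper one at (404,140) has free sides. Next I'll enlarge the picture to measure it.

```bash
python3 - <<'E'
from h import *
f=cv2.imread('pics/t0.png')
cv2.imwrite('pics/c1.png',cv2.resize(f[100:255,370:475],None,fx=3.8,fy=3.8,interpolation=cv2.INTER_CUBIC))
cv2.imwrite('pics/c2.png',cv2.resize(f[105:255,230:360],None,fx=3.8,fy=3.8,interpolation=cv2.INTER_CUBIC))
d=np.load('pics/t0.npz');print(d['K'],d['T'])
E
```

```text
[[459.56660255   0.         316.55407578]
 [  0.         459.56660255 202.44263806]
 [  0.           0.           1.        ]] [[-0.00530834 -0.99998016  0.00339009  0.22062507]
 [-0.994962    0.00494224 -0.10013087  0.46825655]
 [ 0.10011213 -0.00390454 -0.9949685   1.01693043]
 [ 0.          0.          0.          1.        ]]
```

View pics/c1.png

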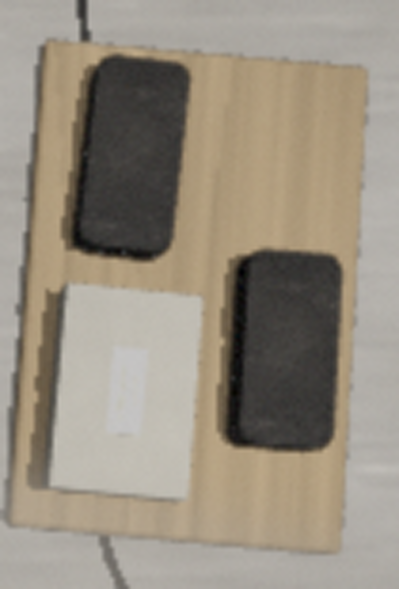

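View pics/c2.png

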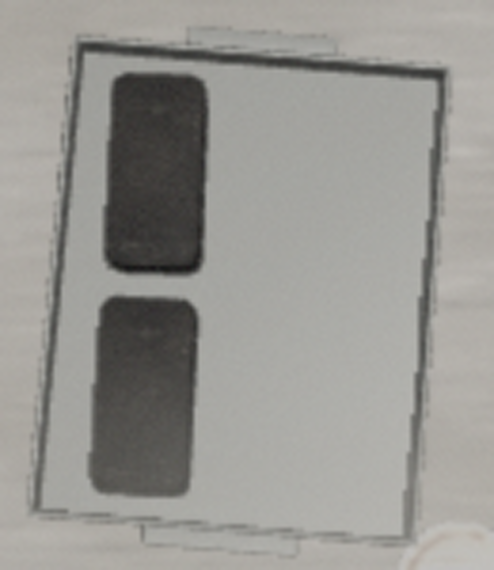

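```bash
python3 - <<'E'
from h import *
def q(name,c,off,z):
    P=np.array([ray('t0',u/3.8+off[0],v/3.8+off[1],z)[:2] for u,v in c])
    m=P.mean(0); L=(P[0]+P[1]-P[2]-P[3])/2; W=(P[1]+P[2]-P[0]-P[3])/2
    print(name,m.round(4),'len',np.hypot(*L).round(4),'wid',np.hypot(*W).round(4),'yawL',np.degrees(np.arctan2(L[1],L[0])).round(1),'yawW',(np.degrees(np.arctan2(W[1],W[0]))+90).round(1), 'r',np.hypot(*m).round(3))
B=(370,100);T=(230,105)
q('up',[(102,55),(190,58),(172,250),(80,240)],B,.05)
q('low',[(246,250),(342,254),(332,450),(234,444)],B,.05)
q('gift',[(66,283),(203,295),(187,499),(48,487)],B,.058)
q('board',[(46,40),(366,67),(340,551),(8,524)],B,.016)
q('tray',[(80,38),(446,70),(410,543),(34,513)],T,.04)
q('ta',[(112,73),(208,76),(202,268),(105,264)],T,.05)
q('tb',[(100,296),(198,299),(188,496),(90,492)],T,.05)
print(ray('t0',352,260,.0))
E
```

```text
up [0.6071 0.018 ] len 0.1139 wid 0.0531 yawL -7.4 yawW -4.4 r 0.607
low [ 0.4889 -0.0679] len 0.1147 wid 0.0565 yawL -5.1 yawW -3.2 r 0.494
gift [0.4643 0.0288] len 0.1187 wid 0.0797 yawL -6.1 yawW -5.3 r 0.465
board [ 0.5279 -0.0194] len 0.2963 wid 0.1972 yawL -5.3 yawW -5.1 r 0.528
tray [0.5168 0.2688] len 0.2826 wid 0.2191 yawL -4.9 yawW -5.1 r 0.582
ta [0.5854 0.3187] len 0.1143 wid 0.0567 yawL -1.7 yawW -2.4 r 0.667
tb [0.4527 0.3255] len 0.1143 wid 0.0568 yawL -2.6 yawW -2.3 r 0.558
[0.3390986  0.13781604 0.        ]
```

```bash
cat >> h.py <<'E'
from scipy.spatial.transform import Rotation as Ro
def go(p,yaw):
    """shift/turn in tool axes from current pose to TCP p, jaw axis perpendicular to length direction yaw(deg)"""
    s=sense(); R=Ro.from_euler('xyz',s['tool_rot'],degrees=True).as_matrix()
    d=R.T@(np.array(p)-s['eef_pos'])
    z=R[:,2]; a=np.degrees(np.arctan2(z[1],z[0])); 
    want=yaw+90; e=(want-a+90)%180-90   # world yaw needed
    turn=-e*np.sign(-R[2,0])             # tool x down
    print('t',round(s['time'],2),'pos',s['eef_pos'].round(4),'op',round(s['opening'],4),'F',s['ft_force'].round(1),'q7',s['qpos'][6].round(0),'qp',s['qpos'].round(0))
    print('xaxis',R[:,0].round(4),'jawyaw',a.round(2))
    print('shift units',(d*10).round(4),'turn deg',turn.round(2),'units',(turn/360).round(4))
E
python3 -c "
from h import *
go([.607,.018,.15],-5)"
```

```text
t 0.15 pos [0.2103 0.6144 0.2304] op 0.0857 F [ 0.3  0.4 -0.6] q7 -2.0 qp [-73.  35.  -1.  82.   0.  63.  -2.]
xaxis [-6.0e-04 -1.9e-03 -1.0e+00] jawyaw 71.11
shift units [ 0.8128 -5.6844 -4.357 ] turn deg -13.89 units -0.0386
```

Request:
servo_tool(motion=[0,-0.15,-0.1,-0.015,0,-0.3,-0.23,-0.015,0,-0.38,-0.29,-0.009,0,-0.38,-0.29,0,0,-0.38,-0.29,0,0,-0.38,-0.29,0,0,-0.38,-0.29,0,0,-0.38,-0.29,0], jaw=1, squeeze=50)

```text
time: 0.95
eef_pos: [0.4563, 0.3791, 0.2252]
tool_rot: [100.9, 89.4, -172.1]
ft_force: [0.6, 0.5, 0.0]
opening: 0.0856
```

```bash
python3 -c "
from h import *
go([.607,.018,.15],-5)"
```

```text
t 0.95 pos [0.4563 0.3791 0.2252] op 0.0856 F [0.6 0.5 0. ] q7 43.0 qp [-39.  31.  -4.  91.   2.  58.  43.]
xaxis [-0.0103 -0.0014 -0.9999] jawyaw 87.03
shift units [ 0.7414 -1.7001 -3.5264] turn deg 2.03 units 0.0056
```

Request:
servo_tool(motion=[0,-0.18,-0.38,0.003,0,-0.18,-0.38,0,0,-0.18,-0.38,0,0,-0.18,-0.38,0,0,-0.18,-0.38,0,0,-0.18,-0.38,0,0,-0.18,-0.38,0,0,-0.1,-0.2,0])

```text
time: 1.75
eef_pos: [0.5785, 0.0654, 0.222]
tool_rot: [123.1, 89.3, -151.5]
ft_force: [-0.1, -0.1, 0.7]
opening: 0.0855
```

```bash
python3 -c "
from h import *
go([.607,.018,.15],-5)"
```

```text
t 1.75 pos [0.5785 0.0654 0.222 ] op 0.0855 F [-0.1 -0.1  0.7] q7 75.0 qp [-7. 30. -2. 93.  2. 57. 75.]
xaxis [-0.0107 -0.0058 -0.9999] jawyaw 85.34
shift units [ 0.7196 -0.3304 -0.4442] turn deg 0.34 units 0.001
```

Request:
servo_tool(motion=[0.1,-0.15,-0.2,0,0.2,-0.1,-0.15,0,0.2,-0.04,-0.05,0,0.1,0,0,0,0,0,0,0])

```text
time: 2.25
eef_pos: [0.6051, 0.0132, 0.1594]
tool_rot: [136.3, 89.2, -139.0]
ft_force: [0.3, 0.0, -0.3]
opening: 0.0855
```

```bash
python3 -c "
from h import *
snap('wrist','w1.png');snap('top','t1.png')
go([.607,.018,.15],-5)"
```

```text
t 2.35 pos [0.6062 0.0139 0.1611] op 0.0853 F [-0.5  0.5  0. ] q7 80.0 qp [-3. 36. -2. 94.  2. 51. 80.]
xaxis [-0.0074 -0.0089 -0.9999] jawyaw 84.76
shift units [ 0.1103 -0.0054  0.0424] turn deg -0.24 units -0.0007
```

View pics/w1.png

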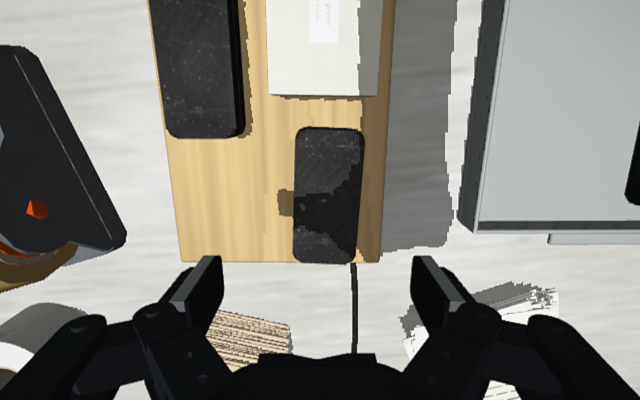

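The wrist picture shows the target adapter between the fingers, with top corners near (296,127), (364,130), (357,264) and (293,260). Both sides are free.

```bash
python3 - <<'E'
from h import *
P=np.array([ray('w1',u,v,.05)[:2] for u,v in [(293,261),(357,264),(364,129),(296,127)]])
print(P.round(4),P.mean(0)); a=P[0]+P[1]-P[2]-P[3]; print(np.hypot(*a)/2,np.degrees(np.arctan2(a[1],a[0])), np.hypot(*(P[0]-P[1])),np.hypot(*(P[3]-P[2])))
E
```

```text
[[ 0.6594 -0.0145]
 [ 0.6672  0.0409]
 [ 0.5523  0.053 ]
 [ 0.546   0.0008]] [0.60621448 0.02005766]
0.1149152281572893 -6.840593845069345 0.05599880066530742 0.052611224921696204
```

```bash
python3 -c "
from h import *
go([.606,.019,.02],-6.3)"
```

```text
t 2.35 pos [0.6062 0.0139 0.1611] op 0.0853 F [-0.5  0.5  0. ] q7 80.0 qp [-3. 36. -2. 94.  2. 51. 80.]
xaxis [-0.0074 -0.0089 -0.9999] jawyaw 84.76
shift units [ 1.4102 -0.0031  0.0639] turn deg 1.06 units 0.003
```

Request:
servo_tool(motion=[0.1,0,0.06,0.003,0.25,0,0,0,0.25,0,0,0,0.25,0,0,0,0.1,0,0,0,0,0,0,0])

```text
time: 2.95
eef_pos: [0.6102, 0.0289, 0.0677]
tool_rot: [-113.4, 89.6, -29.4]
ft_force: [-0.3, -1.1, -0.2]
opening: 0.0853
```

```bash
python3 -c "
from h import *
go([.606,.019,.02],-6.3)"
```

```text
t 2.95 pos [0.6102 0.0289 0.0677] op 0.0853 F [-0.3 -1.1 -0.2] q7 78.0 qp [-4. 43. -1. 98.  2. 39. 78.]
xaxis [ 0.0056 -0.0031 -1.    ] jawyaw 83.98
shift units [ 0.4774  0.034  -0.1014] turn deg 0.28 units 0.0008
```

Request:
servo_tool(motion=[0,0.03,-0.09,0,0,0,0,0,0,0,0,0])

```text
time: 3.25
eef_pos: [0.6078, 0.0206, 0.0707]
tool_rot: [-97.1, 89.4, -13.1]
ft_force: [0.0, 0.1, 0.4]
opening: 0.0853
```

```bash
python3 -c "
from h import *
go([.606,.019,.02],-6.3)"
```

```text
t 3.25 pos [0.6078 0.0206 0.0707] op 0.0853 F [0.  0.1 0.4] q7 78.0 qp [-3. 42. -2. 99.  2. 39. 78.]
xaxis [ 0.0108 -0.0025 -0.9999] jawyaw 84.03
shift units [ 0.5068  0.022  -0.0176] turn deg 0.33 units 0.0009
```

Request:
servo_tool(motion=[0.13,0.02,-0.015,0,0.16,0,0,0,0.16,0,0,0,0.07,0,0,0,0,0,0,0,0,0,0,0])

```text
time: 3.85
eef_pos: [0.608, 0.0181, 0.0181]
tool_rot: [-92.1, 89.0, -8.1]
ft_force: [-0.5, 0.2, 0.1]
opening: 0.086
```

```bash
python3 -c "
from h import *
go([.606,.019,.02],-6.3)"
```

```text
t 3.85 pos [0.608  0.0181 0.0181] op 0.086 F [-0.5  0.2  0.1] q7 78.0 qp [ -3.  46.  -1. 100.   2.  32.  78.]
xaxis [ 0.0168 -0.0024 -0.9999] jawyaw 83.92
shift units [-0.0197  0.0203  0.0069] turn deg 0.22 units 0.0006
```

Request:
servo_tool(motion=[-0.04,0.01,0,0,0,0,0,0,0,0,0,0])

```text
time: 4.15
eef_pos: [0.6079, 0.0183, 0.024]
tool_rot: [-90.2, 88.9, -6.3]
ft_force: [0.5, 0.4, 0.6]
opening: 0.0852
```

Request:
servo_tool(motion=[0,0,0,0,0,0,0,0,0,0,0,0,0,0,0,0,0,0,0,0,0,0,0,0,0,0,0,0,0,0,0,0], jaw=0, squeeze=60)

```text
time: 4.95
eef_pos: [0.6089, 0.0185, 0.0255]
tool_rot: [-88.4, 88.7, -4.5]
ft_force: [0.8, -0.1, 0.8]
opening: 0.0541
```

```bash
python3 -c "
from h import *
go([.606,.019,.02],-6.3); snap('scene','s1.png');snap('wrist','w2.png')"
```

```text
t 4.95 pos [0.6089 0.0185 0.0255] op 0.0541 F [ 0.8 -0.1  0.8] q7 78.0 qp [ -3.  46.  -1. 100.   2.  33.  78.]
xaxis [ 0.0227 -0.0018 -0.9997] jawyaw 83.91
shift units [0.054  0.031  0.0014] turn deg 0.21 units 0.0006
```

View pics/w2.png

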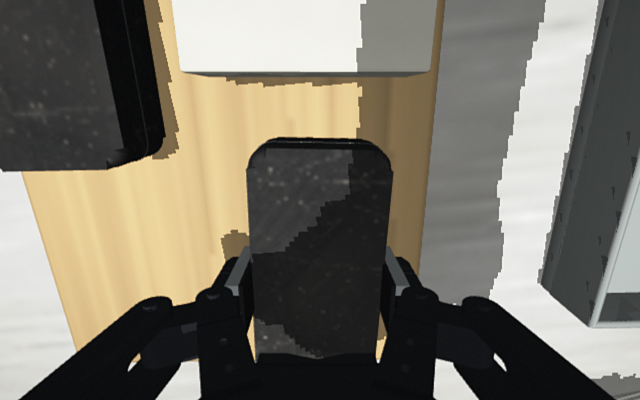

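The fingers have closed on the adapter's sides: contact at about (240,275) and (400,275), opening 54 mm. I'll do a short test lift.

Request:
servo_tool(motion=[-0.05,0,0,0,-0.1,0,0,0,-0.1,0,0,0,-0.1,0,0,0,0,0,0,0,0,0,0,0])

```text
time: 5.65
eef_pos: [0.6059, 0.0183, 0.0619]
tool_rot: [-91.6, 89.0, -7.7]
ft_force: [-1.0, -0.3, -3.6]
opening: 0.054
```

```bash
python3 -c "
from h import *
go([.606,.019,.16],-6.3); snap('wrist','w3.png');snap('scene','s2.png')"
```

```text
t 5.65 pos [0.6059 0.0183 0.0619] op 0.054 F [-1.  -0.3 -3.6] q7 78.0 qp [ -3.  42.  -1. 100.   2.  37.  78.]
xaxis [ 0.0178 -0.0024 -0.9998] jawyaw 83.92
shift units [-0.981  -0.0178  0.0068] turn deg 0.22 units 0.0006
```

View pics/w3.png

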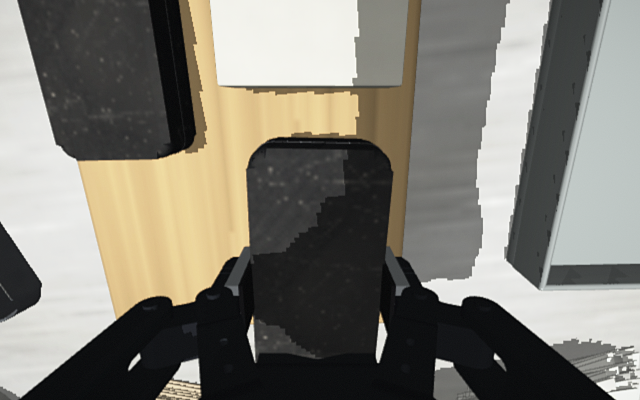

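View pics/s2.png

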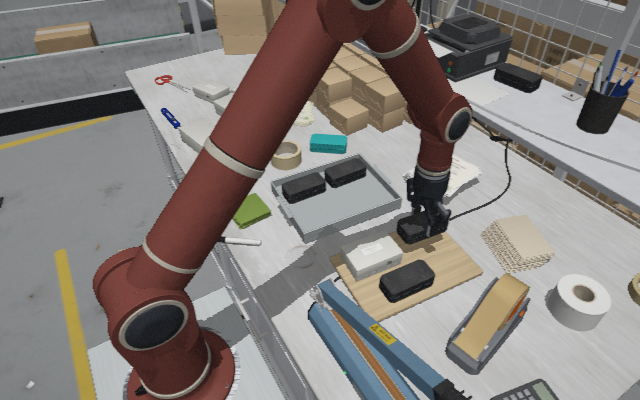

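Adapter is held firmly (opening 54 mm, −3.6 N) and unchanged in the fingers. I'll raise it and carry it over.

Request:
servo_tool(motion=[-0.15,0,0,0,-0.2,0,0,0,-0.2,0,0,0,-0.1,0,0,0,0,0,0,0])

```text
time: 6.25
eef_pos: [0.6037, 0.0184, 0.1299]
tool_rot: [-94.3, 89.2, -10.3]
ft_force: [0.0, -0.7, -3.4]
opening: 0.0538
```

```bash
python3 -c "
from h import *
go([.514,.221,.12],-5)"
```

```text
t 6.25 pos [0.6037 0.0184 0.1299] op 0.0538 F [ 0.  -0.7 -3.4] q7 79.0 qp [-3. 37. -2. 97.  2. 45. 79.]
xaxis [ 0.0145 -0.0026 -0.9999] jawyaw 83.92
shift units [0.0803 1.1082 1.9201] turn deg -1.08 units -0.003
```

Request:
servo_tool(motion=[0,0.08,0.14,-0.003,0,0.16,0.28,0,0,0.18,0.32,0,0,0.18,0.32,0,0,0.16,0.28,0,0,0.12,0.2,0,0,0.05,0.1,0,0,0,0,0])

```text
time: 7.05
eef_pos: [0.5135, 0.2018, 0.1216]
tool_rot: [-174.1, 89.8, -88.6]
ft_force: [-0.2, -0.2, -2.5]
opening: 0.0538
```

```bash
python3 -c "
from h import *
go([.514,.221,.12],-5)"
```

```text
t 7.05 pos [0.5135 0.2018 0.1216] op 0.0538 F [-0.2 -0.2 -2.5] q7 61.0 qp [-23.  34.  -1. 105.   1.  41.  61.]
xaxis [ 1.0e-04 -2.8e-03 -1.0e+00] jawyaw 85.56
shift units [0.0154 0.0102 0.1915] turn deg 0.56 units 0.0015
```

Request:
servo_tool(motion=[0,0.01,0.12,0.0015,0,0,0.06,0,0,0,0,0,0,0,0,0])

```text
time: 7.45
eef_pos: [0.5159, 0.2173, 0.1208]
tool_rot: [-169.5, 89.7, -84.9]
ft_force: [0.5, -0.3, -3.0]
opening: 0.0535
```

```bash
python3 -c "
from h import *
go([.514,.221,.06],-5); snap('top','t3.png'); snap('wrist','w4.png')"
```

```text
t 7.45 pos [0.5159 0.2173 0.1208] op 0.0535 F [ 0.5 -0.3 -3. ] q7 59.0 qp [-25.  35.  -1. 104.   1.  41.  59.]
xaxis [ 5.0e-04 -6.1e-03 -1.0e+00] jawyaw 84.67
shift units [0.6073 0.0232 0.0391] turn deg -0.33 units -0.0009
```

View pics/w4.png

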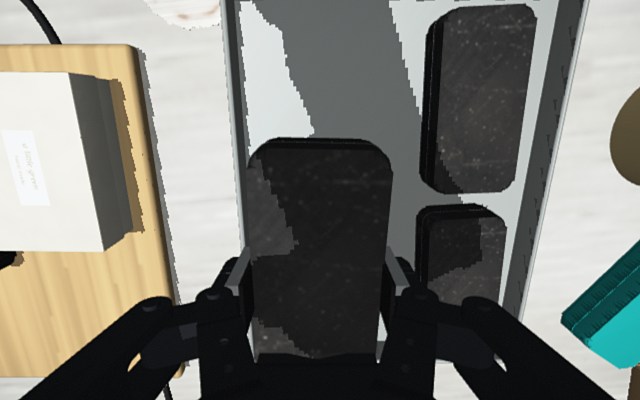

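View pics/t3.png

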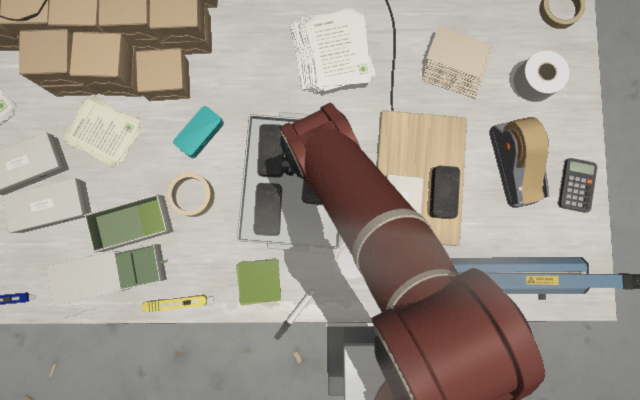

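The wrist view shows the held adapter lined up with the clear half. The tray wall's inner edge is near (235,60), and the nearest resting adapter's left side is at (421,180). Checking clearance:

```bash
python3 - <<'E'
from h import *
for z,l in((.04,[(222,10),(232,100),(237,150),(227,10),(237,100),(584,10),(527,330)]),(.016,[(240,60),(246,130),(421,180),(418,240),(415,290)])):
  for p in l: 
    w=ray('w4',*p,z); d=w[:2]-[.5168,.2688]; a=np.radians(-5); ex=np.array([np.cos(a),np.sin(a)]); ey=np.array([-np.sin(a),np.cos(a)])
    print(z,p,w.round(3),'tray',(d@ex).round(3),(d@ey).round(3))
d=np.array([.514,.221])-[.5168,.2688];print(d@ey)
E
```

```text
0.04 (222, 10) [0.382 0.169 0.04 ] tray -0.126 -0.111
0.04 (232, 100) [0.435 0.167 0.04 ] tray -0.073 -0.109
0.04 (237, 150) [0.468 0.164 0.04 ] tray -0.039 -0.108
0.04 (227, 10) [0.382 0.173 0.04 ] tray -0.126 -0.108
0.04 (237, 100) [0.435 0.17  0.04 ] tray -0.073 -0.106
0.04 (584, 10) [0.403 0.392 0.04 ] tray -0.124 0.113
0.04 (527, 330) [0.638 0.38  0.04 ] tray 0.111 0.121
0.016 (240, 60) [0.407 0.171 0.016] tray -0.1 -0.107
0.016 (246, 130) [0.456 0.167 0.016] tray -0.051 -0.106
0.016 (421, 180) [0.508 0.299 0.016] tray -0.012 0.03
0.016 (418, 240) [0.56  0.297 0.016] tray 0.04 0.032
0.016 (415, 290) [0.607 0.294 0.016] tray 0.088 0.033
-0.047862142648478864
```

```bash
python3 -c "
from h import *
go([.514,.226,.055],-5)"
```

```text
t 7.55 pos [0.5159 0.217  0.1208] op 0.0538 F [ 0.4 -0.4 -3.8] q7 59.0 qp [-25.  35.  -1. 104.   1.  41.  59.]
xaxis [ 6.0e-04 -6.1e-03 -1.0e+00] jawyaw 84.65
shift units [0.6574 0.0279 0.0914] turn deg -0.35 units -0.001
```

Request:
servo_tool(motion=[0,0.025,0.09,-0.001,0.12,0,0,0,0.15,0,0,0,0.15,0,0,0,0.08,0,0,0,0,0,0,0,0,0,0,0])

```text
time: 8.25
eef_pos: [0.5146, 0.2255, 0.0668]
tool_rot: [-170.3, 89.6, -85.3]
ft_force: [-0.1, 0.2, -3.2]
opening: 0.054
```

```bash
python3 -c "
from h import *
go([.514,.226,.027],-5)"
```

```text
t 8.25 pos [0.5146 0.2255 0.0668] op 0.054 F [-0.1  0.2 -3.2] q7 58.0 qp [-26.  40.  -0. 106.   1.  35.  58.]
xaxis [ 5.0e-04 -6.7e-03 -1.0e+00] jawyaw 84.93
shift units [0.3984 0.0065 0.007 ] turn deg -0.07 units -0.0002
```

Request:
servo_tool(motion=[0.1,0.005,0.005,0,0.1,0,0,0,0.1,0,0,0,0.05,0,0,0,0,0,0,0,0,0,0,0])

```text
time: 8.85
eef_pos: [0.5151, 0.2263, 0.0297]
tool_rot: [-148.2, 89.6, -63.3]
ft_force: [0.4, 0.5, -3.5]
opening: 0.0541
```

```bash
python3 -c "
from h import *
go([.514,.226,.0255],-5)"
```

```text
t 8.85 pos [0.5151 0.2263 0.0297] op 0.0541 F [ 0.4  0.5 -3.5] q7 58.0 qp [-26.  43.  -0. 107.   1.  30.  58.]
xaxis [ 0.0028 -0.0056 -1.    ] jawyaw 84.93
shift units [ 0.0417  0.0113 -0.0041] turn deg -0.07 units -0.0002
```

Request:
servo_tool(motion=[0.03,0,0,0,0.015,0,0,0,0,0,0,0,0,0,0,0])

```text
time: 9.25
eef_pos: [0.5158, 0.2265, 0.0266]
tool_rot: [-128.9, 89.6, -44.0]
ft_force: [0.4, 0.4, -2.1]
opening: 0.054
```

```bash
python3 -c "
from h import *
go([.514,.226,.0255],-5)"
```

```text
t 9.25 pos [0.5158 0.2265 0.0266] op 0.054 F [ 0.4  0.4 -2.1] q7 58.0 qp [-26.  43.  -0. 107.   1.  30.  58.]
xaxis [ 0.0048 -0.0047 -1.    ] jawyaw 84.92
shift units [ 0.011   0.0174 -0.0069] turn deg -0.08 units -0.0002
```

Request:
servo_tool(motion=[0.02,0,0,0,0.01,0,0,0,0,0,0,0])

```text
time: 9.55
eef_pos: [0.5163, 0.2267, 0.0261]
tool_rot: [-115.1, 89.6, -30.2]
ft_force: [-0.8, -0.4, -2.6]
opening: 0.0539
```

Request:
servo_tool(motion=[0.03,0,0,0,0.03,0,0,0])

```text
time: 9.75
eef_pos: [0.5165, 0.2267, 0.0252]
tool_rot: [-110.4, 89.5, -25.6]
ft_force: [-9.3, -3.4, 27.8]
opening: 0.0541
```

It's resting on the floor (27.8 N pushing back), so I'll open partway.

Request:
servo_tool(motion=[0,0,0,0,0,0,0,0,0,0,0,0,0,0,0,0,0,0,0,0], jaw=0.82)

```text
time: 10.25
eef_pos: [0.5188, 0.2278, 0.026]
tool_rot: [-89.9, 89.3, -5.1]
ft_force: [0.3, -0.1, 0.6]
opening: 0.07
```

```bash
python3 -c "
from h import *
go([.514,.226,.15],-5); snap('wrist','w5.png')"
```

```text
t 10.25 pos [0.5188 0.2278 0.026 ] op 0.07 F [ 0.3 -0.1  0.6] q7 58.0 qp [-26.  43.  -0. 107.   1.  29.  58.]
xaxis [ 0.0124 -0.0011 -0.9999] jawyaw 84.78
shift units [-1.2401  0.0304 -0.0222] turn deg -0.22 units -0.0006
```

View pics/w5.png

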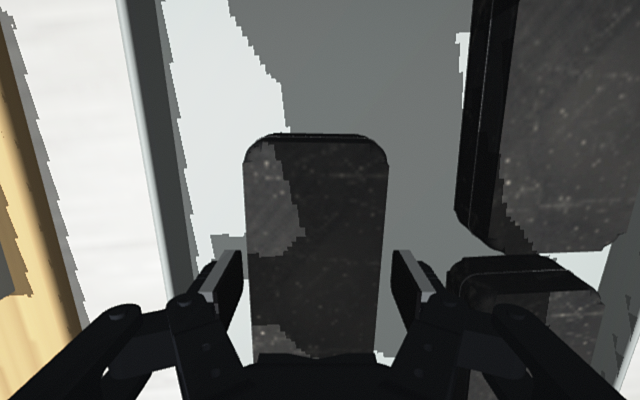

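Both fingers are clear of the adapter, at about (240,280) left and (392,280) right. I'll back out straight up.

Request:
servo_tool(motion=[-0.1,0,0,0,-0.15,0,0,0,-0.25,0,0,0,-0.35,0,0,0,-0.35,0,0,0,-0.35,0,0,0,-0.2,0,0,0])

```text
time: 11.0
eef_pos: [0.5144, 0.227, 0.2065]
tool_rot: [-133.0, 89.6, -48.2]
ft_force: [0.7, 0.0, -0.4]
opening: 0.0703
```

```bash
python3 -c "
from h import *
go([.3,.56,.22],-5); snap('wrist','w6.png');snap('scene','s4.png')"
```

```text
t 11.0 pos [0.5144 0.227  0.2065] op 0.0703 F [ 0.7  0.  -0.4] q7 58.0 qp [-26.  29.  -0.  98.   1.  53.  58.]
xaxis [ 0.0043 -0.0049 -1.    ] jawyaw 84.79
shift units [-0.1603  2.4365  3.1207] turn deg -0.21 units -0.0006
```

View pics/w6.png

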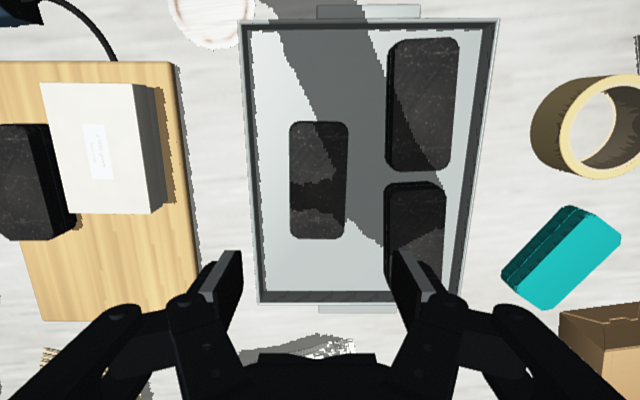

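View pics/s4.png

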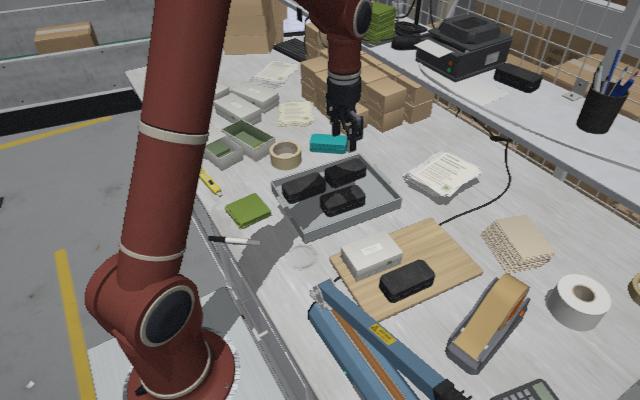

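The tray holds three adapters. The new one lies flat at wrist px (290–348, 121–239), well clear of the walls. The spare and the gift box are still on the board. One numeric check, then I'll hand in.

```bash
python3 - <<'E'
from h import *
P=np.array([ray('w6',u,v,.05)[:2] for u,v in [(290,122),(348,122),(346,239),(289,237)]]);m=P.mean(0)
a=np.radians(-5);d=m-[.5168,.2708];print(m,'tray',d@[np.cos(a),np.sin(a)],d@[-np.sin(a),np.cos(a)],'len',np.hypot(*((P[0]+P[1]-P[2]-P[3])/2)),'wid',np.hypot(*((P[1]+P[2]-P[0]-P[3])/2)))
finish_job()
E
```

```text
[0.51448053 0.22696159] tray 0.0015101257217367073 -0.043873743214252345 len 0.11467619473868045 wid 0.05537315316897197
the job is handed in; nothing more can be done
```

The order tray now holds three black power adapters, and I've handed the job in at about 11 s of the 56 s allowed. Two were already in the tray, so I moved only one from the board, gripping it across its width. I lowered it until it touched the tray floor, then opened the fingers partway and backed straight out.

- **Placed adapter:** it measures at about (0.002, −0.044) m in the tray frame, well inside the walls. Its apparent size, 115 x 55 mm, fits lying flat and right way up.
- **Contact:** the tray floor pushed back with about 28 N at set-down, under the 40 N and 120 N limits. The force reading was near zero once the fingers opened.
- **Everything else:** in the last pictures the spare adapter and gift box are still on the board, and the coasters and tape roll look unmoved. I checked these by eye only, not by measurement.
- **Disagreement:** the top and wrist cameras differed by a few millimetres on the tray's position, too little to affect the result.

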